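# Clear the bread slicing guide and reset its slice stop

### The arm

A 6-joint arm with a two-finger parallel gripper is mounted at the origin on the work surface. World frame = base frame: x ahead of the robot, y to its left, z up, the work surface at z = 0. Lengths are in m, angles in rad, forces in N, time in s.
With the tool pointing down it reaches from about 0.325 to 0.9 m from the base axis. Payload 6.1 kg.
Tool frame: the origin (TCP) lies midway between the tips of the shut fingers; the grasp point (between the pads) lies 19 mm behind it; x points along the fingers, y is the direction in which the jaws open and shut, and the axes are right-handed (so a half turn about x gives the same grasp; the last joint's range is limited). The gripper opens to 85 mm and grips with 20 to 120 N. Pads are 22 mm wide; open, the fingers measure 114 mm over their backs; the gripper's body (76 mm by 85 mm) begins 54 mm behind the grasp point. The pads swing forward as they close: fully open they stand 13 mm farther back than shut.
Start: joints at [0.996, 0.22, 1.526, -0, 1.395, -0.126], TCP at [0.271, 0.563, 0.231] pointing down, gripper open.
Joint ranges: [-2.98, 2.98], [-0.91, 2.08], [0.09, 2.57], [-1.24, 4.39], [0.2, 2.65], [-2.68, 2.68]. Speed limits (rad/s): [2.57, 2.57, 3.01, 3.14, 3.14, 3.14].

### API

Orientations are given as [roll, pitch, yaw] about the fixed x, y, z axes, in that order (R = Rz(yaw) Ry(pitch) Rx(roll)).
In Python, from plant import movep, move_l, set_joints, gripper_to, hold, inverse_kinematics, observe, get_image, get_calibration, Unreachable, job_done gives the robot as it stands. Calls block until the motion is done:
- movep(position, orientation): joint-space move of the TCP to a pose.
- move_l(position, feed=0.15, rotation=None, max_force=None): straight line of the TCP; rotation=None keeps the orientation; feed is the mean speed in m/s. With max_force (N) it stops when the force on the tool has changed by that much, and returns True; else False.
- set_joints(angles): joint-space move.
- gripper_to(opening, f_grip=None): finger opening in m; f_grip is the grip in N (None keeps the last); returns when the fingers have stopped.
- hold(seconds).
- inverse_kinematics(position, orientation): joint angles nearest the present ones, or None.
- observe(): the state.
- get_image(name): name is "scene" or "top" or "wrist"; returns (picture, depth): 420x560x3 uint8, red, green, blue; 420x560 float32, m along the optical axis (not along the pixel's ray), 0 where there is no reading.
- get_calibration(name): a dict with "intrinsics" (3x3 intrinsics, pixels), "world_from_camera" (4x4, takes a point from camera to world coordinates). Camera axes: x right, y down, z forward; pixel columns grow to the right and rows downward; lengths in m; the calibration is good to about 2 mm. A picture is of the moment at which its call begins: read the wrist's pose just before it. get_calibration takes no time and is no camera call; for the wrist camera it gives the pose at the moment of the call.
A pose or a line that the arm cannot do raises Unreachable and nothing moves.
- job_done(): hands the job in, once; it reports no verdict.
The state is a dict: "time_s": time; "q": joint angles; "joint_velocities": joint speeds; "joint_torque": joint torques, N m; "eef_pos": TCP position; "tcp_rot": TCP orientation; "ft_force": force on the tool from outside, world axes, zero at the start; "torque": the same for the moment, N m; "opening": finger opening in m.
Only numpy, scipy, OpenCV 4.12 (cv2) and the standard library are available. Lean on these libraries where they do the work, as an engineer would, in place of code of your own. Each camera call takes 0.05 s, during which the arm holds its last target.

### The job

Get the bread slicing guide ready for thicker slices. First use the table brush to sweep the three dry crusts off the outfeed bed into the wooden tray at its end, and stand the brush back on the table on its bristles; then lift the slice stop out of its notches, shift it one notch away from the knife arches and seat it fully and squarely in that next pair of notches, and let go. Do not touch the crusts with the gripper, and leave the tray and everything else standing where it is.

Things in the scene. Friction and masses are not known exactly. Their poses are not given: they have to be found in the camera images.
- guide: Fixed beech bread slicing guide. Origin: on the table, on the centre line, under the outfeed face of the knife arches; x across, z up, outfeed to -y. Board 153 mm wide, y -190 (open end) to 135 mm, bed 30 mm above the table. Side rails on it over the whole length, |x| 62.5 to 76.5 mm, tops 60 mm above the table: bed 125 mm wide between them. Infeed with the loaf at +y.
- arches (a point): Middle of the knife arches' beam, 204 mm above the table (guide frame 0, 10, 204 mm; axes as the guide). Two wooden arches at guide y 0 to 8 and 12 to 20 mm, the knife drops in the slot between: posts at |x| 64 to 85 mm, cross beam over the whole width 192 to 216 mm above the table, 128 mm between the posts.
- next_seat (a point): Point on the guide where the stop's origin lies when the stop is seated in the second pair of notches (guide frame 0, -28, 33 mm; axes as the guide). Four pairs of notches are cut in the rail tops, centred at guide y -12, -28, -44, -60 mm; each 11 mm wide in y, straight-sided, 15 mm deep (floor 45 mm above the table).
- stop: Slice stop: loose beech board, about 0.11 kg, upright across the guide in the first notches (guide y -12 mm). Origin: middle of its lower edge, 33 mm above the table when seated; x along its width, y through its thickness, z up, axes near the guide's. Board 119 mm wide, 8 thick, z 0 to 49; an ear at each end (|x| to 74.5, 6 thick, z 12 to 27 mm) sits in a notch with 2.5 mm play each way.
- stop_tab (a point): Middle of the finger tab on top of the stop (stop frame 0, 0, 72 mm; axes as the stop): upright, 40 mm wide in x, 10 mm thick in y, stop z 47 to 97 mm. The arches leave no room for a gripper straight above it: take it across its 40 mm width with the tool leaning 30 to 45 degrees away from the arches. It must rise over 15 mm to clear the notches.
- crust0: Dry rye crust, 66 x 28 x 26 mm high, about 25 g, lying flat on the outfeed bed roughly lengthwise. Origin: middle of its underside, y along its length.
- crust1: Dry rye crust, 62 x 28 x 26 mm high, about 25 g, as crust0.
- crust2: Dry rye crust, 64 x 28 x 26 mm high, about 25 g, as crust0.
- tray: Low wooden tray, loose, 0.8 kg, standing 3 to 9 mm from the outfeed end of the guide. Origin: middle of its underside; x across the guide 180 mm, y along it 160 mm; walls 7 mm thick, rim 20 mm high, floor 7 mm thick.
- brush: Wooden table brush about 0.15 kg standing on its bristles on the table. Origin: under the middle of the bristle block; handle to -x. Stiff bristle block 100 mm (x) by 24 mm (y), z 0 to 38; wooden back 104 x 30 mm, z 38 to 56; straight handle 22 mm wide (y), 18 mm high (z 40 to 58), from x = -50 to -152 mm. Held level across the bed its handle clears the rails.
- loaf: Half a rye loaf, 100 mm wide, 80 mm long, 110 mm high, 0.4 kg, on the infeed of the guide behind the arches. Origin: middle of its underside. Leave it.
- butter_bell: White porcelain butter bell, 100 mm across, 102 mm high. Origin: middle of its underside. Leave it.
- egg_cup: Stainless steel egg cup, 46 mm across, 62 mm high, open. Origin: middle of its underside. Leave it.
- sugar_shaker: Blue glass sugar shaker with steel top, 64 mm across, 130 mm high. Origin: middle of its underside. Leave it.
- pepper_mill: Wooden pepper mill with steel head and top button, 58 mm across, 179 mm high. Origin: middle of its underside. Leave it.
- jam_jar: Jar of dark jam, 66 mm across, 95 mm high. Origin: middle of its underside. Leave it.
- mug: White mug, 80 mm across, 92 mm high, handle at its +y. Origin: middle of its underside. It and the brush stand on opposite sides of the guide, either way round. Leave it.

How it is judged:
By the outcome, as a careful person would: the job done as asked, in the order asked, and still so for the second after the job is handed in, with the robot touching nothing.
It also fails if it takes over 72 s, if anything falls off the work surface, if the arm or the gripper's body presses on something with over 40 N, if the wrist force passes 120 N, or if a joint passes its speed limit or range.

## Working session

There is one attempt and no reset: what is moved stays moved. The work goes in short steps, each a Python script; the robot and the scene stay as the last script left them, time stands still between calls to the robot, and variables do not carry over. Pictures are saved under pics/ and viewed, and the job is handed in when it is done.

```bash
ls; mkdir -p pics
python3 - <<'E'
from plant import *
import cv2,numpy as np
for n in ("scene","top","wrist"):
    c=get_calibration(n); im,d=get_image(n)
    np.savez(f"pics/{n}0.npz",im=im,d=d,K=c["intrinsics"],T=c["world_from_camera"])
    cv2.imwrite(f"pics/{n}0.png",cv2.cvtColor(im,cv2.COLOR_RGB2BGR))
    print(n,np.round(c["intrinsics"],1).tolist(),np.round(c["world_from_camera"],3).tolist())
print(observe())
E
```

```text
pics
scene [[421.4, 0.0, 272.4], [0.0, 421.4, 205.7], [0.0, 0.0, 1.0]] [[-0.682, 0.5, -0.533, 1.203], [0.731, 0.484, -0.481, 0.589], [0.018, -0.718, -0.696, 0.942], [0.0, 0.0, 0.0, 1.0]]
top [[516.5, 0.0, 282.5], [0.0, 516.5, 218.0], [0.0, 0.0, 1.0]] [[-0.025, -0.975, 0.223, 0.335], [-1.0, 0.023, -0.008, 0.041], [0.003, -0.223, -0.975, 1.278], [0.0, 0.0, 0.0, 1.0]]
wrist [[338.4, 0.0, 283.3], [0.0, 338.4, 207.5], [0.0, 0.0, 1.0]] [[0.434, 0.857, 0.276, 0.2], [0.901, -0.413, -0.135, 0.597], [-0.002, 0.308, -0.952, 0.373], [0.0, 0.0, 0.0, 1.0]]
{'time_s': 0.15, 'q': array([ 9.95901151e-01,  2.21096263e-01,  1.52733818e+00, -8.39990509e-06,
        1.39471912e+00, -1.26123828e-01]), 'joint_velocities': array([-0.00081245, -0.00206038, -0.00212857,  0.00091391,  0.00165475,
       -0.00127313]), 'joint_torque': array([ 2.57596321e-04, -4.97483146e+01, -3.89904714e+01, -9.47531385e-05,
        7.17573290e-03, -1.85523891e-05]), 'eef_pos': array([0.27092346, 0.56270594, 0.23042414]), 'tcp_rot': array([-1.69162347,  1.5692354 , -2.14039334]), 'ft_force': array([ 0.34900488, -0.40522857,  0.18513919]), 'torque': array([ 0.00168709, -0.0088493 , -0.03496618]), 'opening': 0.08529775691378695}
```

View pics/scene0.png

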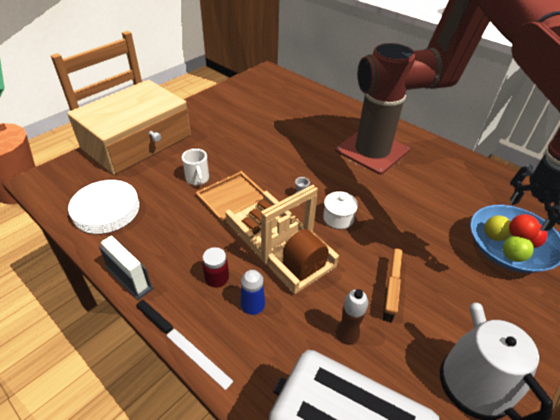

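View pics/top0.png

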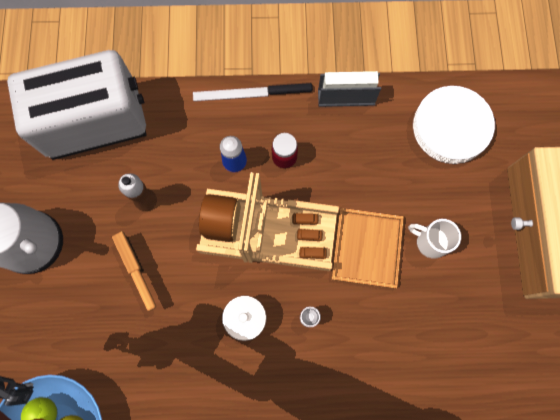

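View pics/wrist0.png

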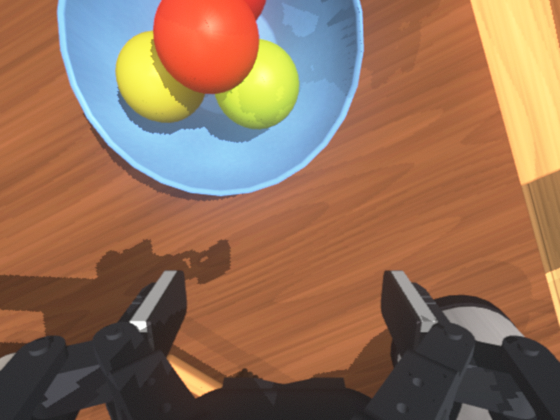

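The top view shows the guide in the centre with its outfeed to the right (world -y). The tray is at about (368,247), the crusts at (305,219), (310,235) and (313,253), and the brush at (122,235)-(150,305). I'll enlarge.

Run:
```python
import cv2,numpy as np
im=cv2.imread("pics/top0.png")
a=cv2.resize(im[170:300,190:350],None,fx=5,fy=5,interpolation=cv2.INTER_CUBIC)[:600,:800]
cv2.imwrite("pics/topg.png",a)
a=cv2.resize(im[220:320,95:175],None,fx=6,fy=6,interpolation=cv2.INTER_CUBIC)
cv2.imwrite("pics/topb.png",a)
im=cv2.imread("pics/scene0.png")
a=cv2.resize(im[165:325,185:415],None,fx=3.4,fy=3.4,interpolation=cv2.INTER_CUBIC)
cv2.imwrite("pics/sceneg.png",a)
```

```text
(no output)
```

View pics/topg.png

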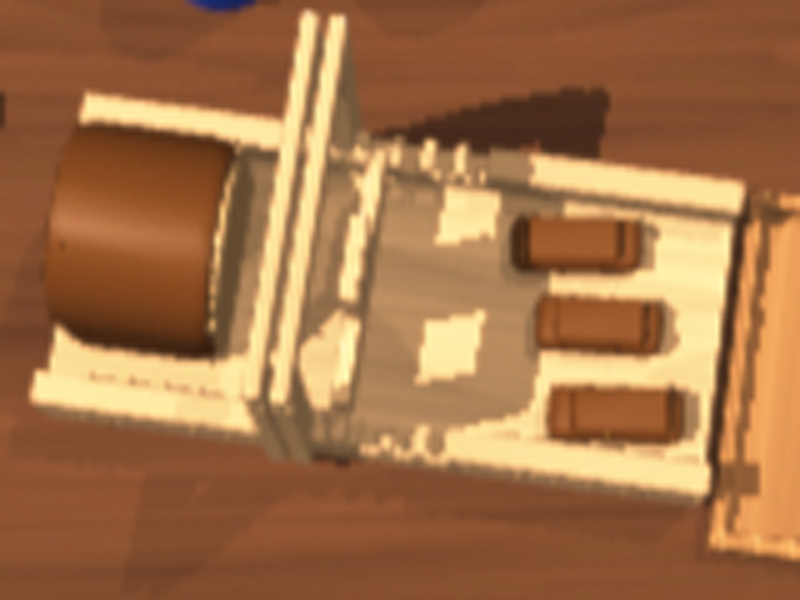

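View pics/topb.png

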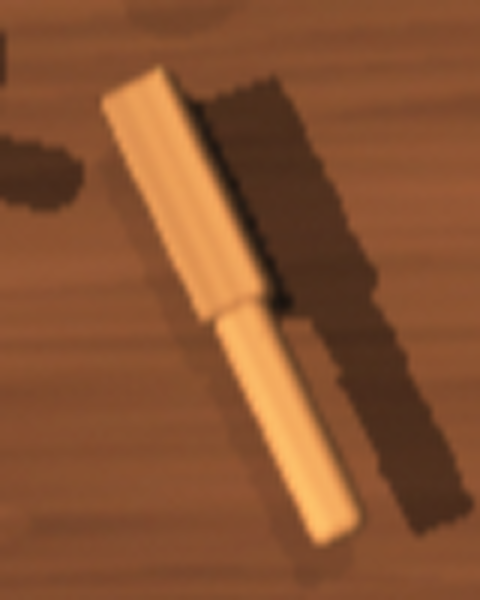

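View pics/sceneg.png

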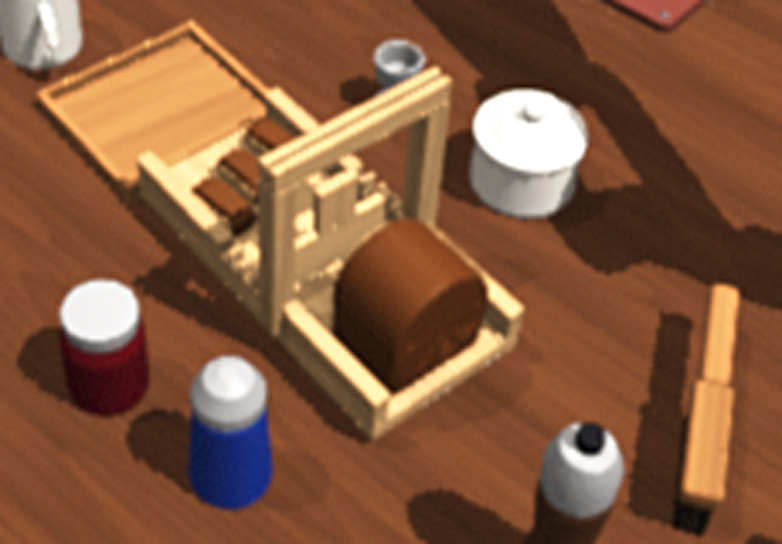

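The brush handle points towards the robot and its head away, so brush x is close to world x. Next I'll get coarse poses from the depth.

```bash
cat > h.py <<'E'
import numpy as np,cv2
from scipy.spatial.transform import Rotation as R
def load(n):
    f=np.load(f"pics/{n}.npz"); return f["im"],f["d"],f["K"],f["T"]
def cloud(d,K,T):
    v,u=np.mgrid[:d.shape[0],:d.shape[1]]
    P=np.stack([(u-K[0,2])/K[0,0]*d,(v-K[1,2])/K[1,1]*d,d],-1)
    P=P@T[:3,:3].T+T[:3,3]; P[d<=0]=np.nan; return P
def pix(uv,z,K,T):
    r=T[:3,:3]@np.linalg.solve(K,[uv[0],uv[1],1.]); o=T[:3,3]
    return o+r*(z-o[2])/r[2]
def proj(p,K,T):
    c=T[:3,:3].T@(np.asarray(p)-T[:3,3]); c=K@c; return c[:2]/c[2]
def rect(pts):
    (c,s,a)=cv2.minAreaRect((pts[:,:2]*1000).astype(np.float32)); return np.round(c,1),np.round(s,1),round(a,1)
E
python3 - <<'E'
from h import *
im,d,K,T=load("top0"); P=cloud(d,K,T)
def sel(u0,u1,v0,v1,z0,z1):
    p=P[v0:v1,u0:u1].reshape(-1,3); return p[(p[:,2]>z0)&(p[:,2]<z1)]
print("table z",np.nanmedian(P[330:340,150:200,2]))
def show(n,*a):
    p=sel(*a)
    if len(p)<4: print(n,len(p));return
    print(n,rect(p),"z",np.round(np.percentile(p[:,2],[2,50,98]),4),len(p))
show("brush",105,165,225,318,.03,.08)
show("head",105,165,225,272,.045,.08)
show("handle",130,165,272,318,.03,.08)
show("rails",190,342,170,280,.054,.066)
show("beam",235,270,165,270,.19,.24)
show("crusts",288,335,205,265,.048,.07)
show("tray",330,410,205,292,.012,.03)
show("tab",255,275,190,260,.09,.15)
show("loaf",195,240,190,245,.08,.15)
for n,b,z in [("bell",(220,270,295,345),.06),("egg",(298,322,305,330),.04),("shaker",(218,248,132,175),.08),("jam",(268,300,130,170),.07),("mill",(115,150,168,202),.12),("mug",(405,465,215,262),.06)]:
    show(n,*b,z,.25)
E
```

```text
table z -5.405287780702039e-06
brush (array([497.5, 386.1]), array([205.6,  30.8]), 26.6) z [0.046  0.056  0.0615] 990
head (array([539.5, 407.2]), array([111.6,  30.8]), 26.6) z [0.0486 0.0555 0.0603] 562
handle (array([451.1, 363.1]), array([102. ,  23.5]), 27.1) z [0.0476 0.0568 0.0627] 412
rails (array([587.4,  67.2]), array([325.1, 162.8]), 80.7) z [0.0543 0.0589 0.0643] 1671
beam (array([596.9, 103. ]), array([ 20.8, 169.9]), 80.6) z [0.1947 0.2148 0.22  ] 739
crusts (array([572.3, -38.3]), array([112.4, 146.4]), 88.4) z [0.0484 0.056  0.0635] 1116
tray (array([ 547.5, -168.6]), array([182.5, 181.2]), 80.9) z [0.0123 0.0193 0.0292] 1023
tab (array([620.3,  81. ]), array([95.6, 15.5]), 1.0) z [0.0928 0.1272 0.1415] 128
loaf (array([615. , 179.4]), array([ 80.8, 100.5]), 80.6) z [0.089  0.1315 0.1422] 1539
bell (array([379.5, 124.4]), array([96.9, 97.5]), 89.5) z [0.0672 0.0761 0.0995] 1491
egg (array([380.1, -28. ]), array([42. , 43.4]), 87.7) z [0.0401 0.059  0.0649] 120
shaker (array([781.2, 150.5]), array([51.5, 50.8]), 82.9) z [0.0818 0.1185 0.1314] 450
jam (array([790.4,  21.3]), array([58.3, 58.9]), 65.2) z [0.0707 0.0941 0.099 ] 499
mill (array([679.5, 375.4]), array([45. , 49.5]), 44.4) z [0.1226 0.1603 0.1815] 456
mug (array([ 567.1, -338. ]), array([102.8,  79.9]), 32.2) z [0.061  0.0816 0.0948] 527
```

```bash
cat >> h.py <<'E'
def orient(x,y):
    x=np.array(x,float);x/=np.linalg.norm(x); y=np.array(y,float); y-=x*(x@y); y/=np.linalg.norm(y)
    M=np.stack([x,y,np.cross(x,y)],1); return M, R.from_matrix(M).as_euler("xyz")
YG=np.deg2rad(-9.3); G0=np.array([.5935,.0935,0])
def setg(g,y):
    global YG,G0; G0=np.array(g); YG=y
def GR(): return R.from_euler("z",YG).as_matrix()
def g2w(p): return G0+GR()@np.asarray(p,float)
def w2g(p): return (np.asarray(p)-G0)@GR()
E
python3 - <<'E'
from h import *
from plant import *
s=observe(); M=R.from_euler("xyz",s["tcp_rot"]).as_matrix()
T=get_calibration("wrist")["world_from_camera"]
print(np.round(M,3)); C=M.T@T[:3,:3]; t=M.T@(T[:3,3]-s["eef_pos"]); print("cam in tool",np.round(C,3),np.round(t,4))
im,d,K,Tt=load("top0");P=cloud(d,K,Tt)
g=w2g(P.reshape(-1,3)*1).reshape(P.shape)
m=(g[...,2]>.042)&(g[...,2]<.07)&(abs(g[...,0])<.06)&(g[...,1]<-.04)&(g[...,1]>-.2)
n,l,st,c=cv2.connectedComponentsWithStats(m.astype(np.uint8))
for i in range(1,n):
    if st[i,4]>30:
        q=g[l==i]; print("crust",np.round(np.percentile(q[:,:2],[2,98],axis=0)*1000,1).tolist(),st[i,4])
for yaw in np.deg2rad([26.6-90,26.6+90]):
    M2,o=orient([0,0,-1],[np.cos(yaw),np.sin(yaw),0])
    for p in [(.45,.36,.25),(.5,.38,.25)]: 
        q=inverse_kinematics(p,o); print(q if q is None else q.round(2))
for sgn in (1,-1):
  for lean in (0,15):
    a=np.deg2rad(lean)
    M2,o=orient(GR()@[np.sin(a),0,-np.cos(a)],GR()@[0,sgn,0])
    for p in [(-.125,-.05,.06),(-.125,-.05,.35),(-.125,-.24,.06)]:
        q=inverse_kinematics(g2w(p),o);print("sweep",sgn,lean,p, q if q is None else q.round(2))
  for lean in (30,38,45):
    a=np.deg2rad(lean); M2,o=orient(GR()@[0,np.sin(a),-np.cos(a)],GR()@[sgn,0,0])
    for p in [(0,-.0,.09),(0,-.1,.2)]:
        q=inverse_kinematics(g2w(p),o);print("stop",sgn,lean,p, q if q is None else q.round(2))
E
```

```text
[[-0.001  0.434  0.901]
 [-0.001  0.901 -0.434]
 [-1.    -0.002 -0.   ]]
cam in tool [[-0.    -0.308  0.951]
 [ 1.    -0.     0.   ]
 [ 0.     0.951  0.308]] [-0.1424 -0.0005 -0.0791]
crust [[27.0, -141.9], [57.0, -83.0]] 293
crust [[-10.6, -157.7], [17.3, -100.1]] 286
crust [[-54.3, -173.2], [-25.3, -111.1]] 316
[ 0.54  0.09  1.63 -0.    1.41  1.64]
[ 0.52  0.22  1.5  -0.    1.43  1.63]
[ 0.54  0.09  1.63 -0.    1.41 -1.5 ]
[ 0.52  0.22  1.5  -0.    1.43 -1.51]
sweep 1 0 (-0.125, -0.05, 0.06) [-0.03  0.04  2.07 -0.    1.03 -1.44]
sweep 1 0 (-0.125, -0.05, 0.35) [-0.03 -0.22  1.75 -0.    1.61 -1.44]
sweep 1 0 (-0.125, -0.24, 0.06) [-0.45  0.    2.11  0.    1.03 -1.86]
sweep 1 15 (-0.125, -0.05, 0.06) [-0.   -0.14  2.28 -0.06  0.75 -1.37]
sweep 1 15 (-0.125, -0.05, 0.35) [-0.   -0.43  1.93 -0.04  1.39 -1.41]
sweep 1 15 (-0.125, -0.24, 0.06) [-0.52 -0.21  2.33  0.13  0.78 -2.01]
stop 1 30 (0, -0.0, 0.09) [-0.26  0.3   1.81  0.57  1.16 -0.37]
stop 1 30 (0, -0.1, 0.2) [-0.44  0.17  1.73  0.51  1.42 -0.4 ]
stop 1 38 (0, -0.0, 0.09) [-0.33  0.34  1.81  0.7   1.21 -0.5 ]
stop 1 38 (0, -0.1,
[... 350 characters left out ...]
45  0.    2.11  0.    1.03  1.28]
sweep -1 15 (-0.125, -0.05, 0.06) [-0.   -0.14  2.28 -0.06  0.75  1.77]
sweep -1 15 (-0.125, -0.05, 0.35) [-0.   -0.43  1.93 -0.04  1.39  1.73]
sweep -1 15 (-0.125, -0.24, 0.06) [-0.52 -0.21  2.33  0.13  0.78  1.13]
stop -1 30 (0, -0.0, 0.09) None
stop -1 30 (0, -0.1, 0.2) None
stop -1 38 (0, -0.0, 0.09) [-0.33  0.34  1.81  0.7   1.21  2.64]
stop -1 38 (0, -0.1, 0.2) [-0.5   0.21  1.73  0.62  1.47  2.65]
stop -1 45 (0, -0.0, 0.09) [-0.38  0.39  1.81  0.81  1.27  2.54]
stop -1 45 (0, -0.1, 0.2) [-0.55  0.26  1.73  0.71  1.52  2.58]<sys>:0: UserWarning: Gimbal lock detected. Setting third angle to zero since it is not possible to uniquely determine all angles.
```

```bash
cat >> h.py <<'E'
def snap(n,tag):
    from plant import get_calibration,get_image
    c=get_calibration(n); im,d=get_image(n)
    np.savez(f"pics/{tag}.npz",im=im,d=d,K=c["intrinsics"],T=c["world_from_camera"])
    cv2.imwrite(f"pics/{tag}.png",cv2.cvtColor(im,cv2.COLOR_RGB2BGR))
E
python3 - <<'E'
from h import *
from plant import *
b=np.deg2rad(26.6)
_,o=orient([0,0,-1],[-np.sin(b),np.cos(b),0])
movep((.45,.36,.22),o); snap("wrist","wb1")
movep((.40,.42,.26),o); snap("wrist","wb2")
_,o=orient([0,0,-1],GR()@[0,1,0])
movep(g2w((-.04,-.13,.30)),o); snap("wrist","wg1")
movep(g2w((-.04,-.04,.30)),o); snap("wrist","wg2")
print(observe()["time_s"])
E
```

```text
4.2<sys>:0: UserWarning: Gimbal lock detected. Setting third angle to zero since it is not possible to uniquely determine all angles.
```

View pics/wb1.png

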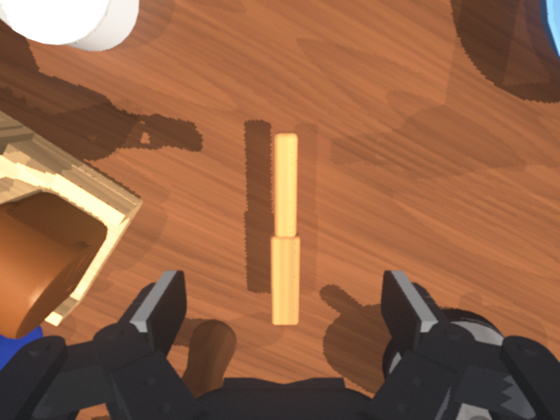

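View pics/wb2.png

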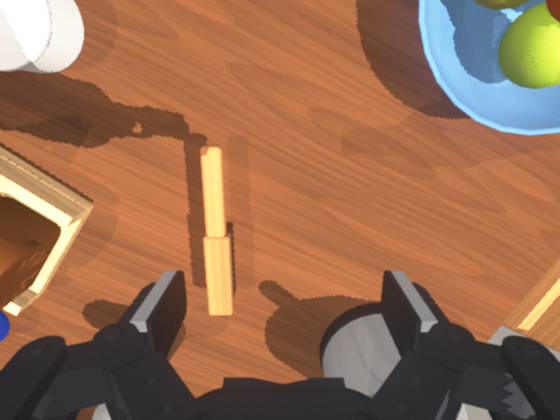

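View pics/wg1.png

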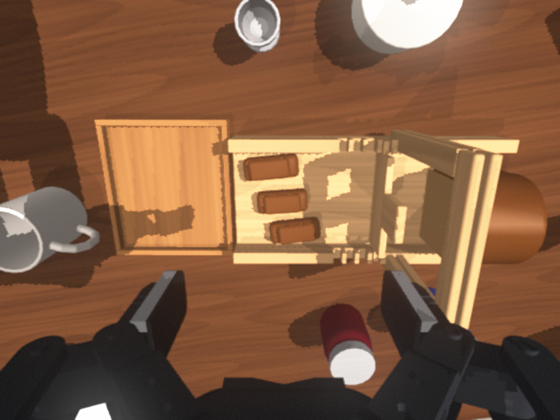

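View pics/wg2.png

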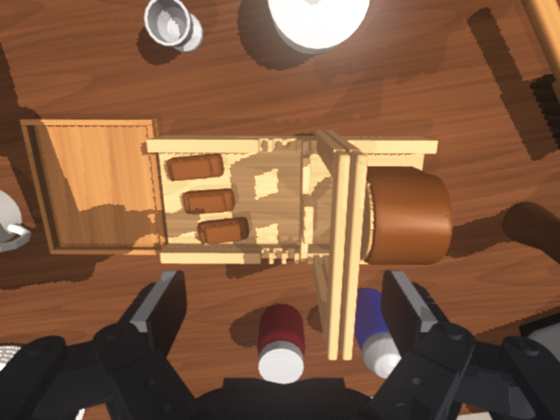

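In wb1 the brush handle end is at about (286,134), the junction at (285,237) and the head end at (285,325). In wb2 they are at (211,148), (217,237) and (220,315). In wg1 and wg2 the guide, the notches and the stop are all visible. I'll enlarge these to read them off.

Run:
```python
import cv2
def crop(n,u0,v0,w,h,f,o):
    im=cv2.imread(f"pics/{n}.png")[v0:v0+h,u0:u0+w]
    a=cv2.resize(im,None,fx=f,fy=f,interpolation=cv2.INTER_CUBIC)
    for i in range(0,w,10):
        cv2.line(a,(i*f,0),(i*f,8 if i%50 else 20),(255,255,0),1)
        if i%20==0: cv2.putText(a,str(u0+i),(i*f,18),0,.35,(255,255,0),1)
    for i in range(0,h,10):
        cv2.line(a,(0,i*f),(8,i*f),(255,255,0),1)
        if i%20==0: cv2.putText(a,str(v0+i),(10,i*f+4),0,.35,(255,255,0),1)
    cv2.imwrite(f"pics/{o}.png",a)
crop("wg1",325,125,120,150,4,"c_g1")
crop("wg2",240,125,120,150,4,"c_g2")
a=cv2.imread("pics/c_g1.png");b=cv2.imread("pics/c_g2.png")
cv2.imwrite("pics/c_gg.png",cv2.resize(cv2.hconcat([a,b]),(800,500)))
crop("wb1",260,125,50,210,2,"c_b1");crop("wb2",195,125,50,210,2,"c_b2")
cv2.imwrite("pics/c_bb.png",cv2.hconcat([cv2.imread("pics/c_b1.png"),cv2.imread("pics/c_b2.png")]))
```

```text
(no output)
```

View pics/c_gg.png

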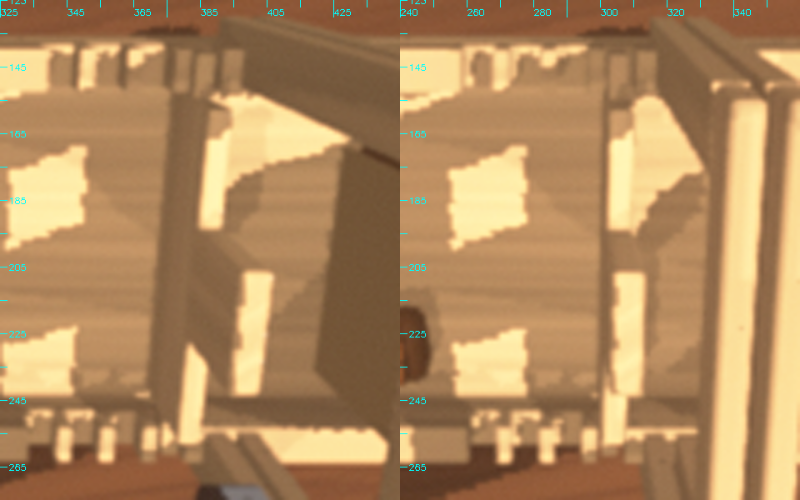

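View pics/c_bb.png

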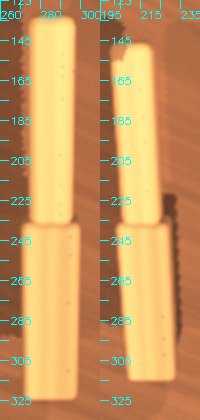

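```bash
cat > m.py <<'E'
from h import *
def tri(obs):
    A=np.zeros((3,3));b=np.zeros(3)
    for n,uv in obs:
        _,_,K,T=load(n); r=T[:3,:3]@np.linalg.solve(K,[uv[0],uv[1],1.]); r/=np.linalg.norm(r)
        Q=np.eye(3)-np.outer(r,r); A+=Q;b+=Q@T[:3,3]
    return np.linalg.solve(A,b)
E
python3 - <<'E'
from m import *
for nm,a,b in [("tab-x+",(403.3,206.3),(308.7,206.3)),("tab+x",(399.2,243.7),(308.5,243.8))]:
    print(nm,(tri([("wg1",a),("wg2",b)])*1000).round(1))
for nm,a,b in [("handle end",(286,134),(211.5,147.5)),("junction",(285.2,235),(216,236)),("head end",(285,325),(223,315))]:
    print(nm,(tri([("wb1",a),("wb2",b)])*1000).round(1))
for n in ("top0","wg1","wg2"):
    im,d,K,T=load(n);P=cloud(d,K,T);g=w2g(P.reshape(-1,3))
    g=g[np.isfinite(g).all(1)]
    for s in (-1,1):
        q=g[(abs(g[:,2]-.06)<.005)&(abs(s*g[:,0]-.0695)<.014)&(g[:,1]<-.07)&(g[:,1]>-.2)]
        h=g[(abs(g[:,2]-.06)<.005)&(abs(s*g[:,0]-.0695)<.014)&(g[:,1]<.15)&(g[:,1]>-.2)]
        # rail centre by y slices
        ys=np.linspace(-.18,-.075,8);xs=[]
        for y in ys:
            k=q[abs(q[:,1]-y)<.008]; xs.append(np.nan if len(k)<5 else (k[:,0].min()+k[:,0].max())/2)
        xs=np.array(xs);ok=np.isfinite(xs);p=np.polyfit(ys[ok],xs[ok],1) if ok.sum()>2 else (np.nan,np.nan)
        print(n,s,"rail centre mm",np.round(np.nanmean(xs)*1e3,1),"slope deg",np.degrees(p[0]).round(2),"z",np.median(q[:,2]).round(4),"y range",(np.percentile(h[:,1],[.3,99.7])*1e3).round(1))
    q=g[(abs(g[:,2]-.204)<.02)&(abs(g[:,0])<.09)&(abs(g[:,1])<.04)]
    q=q[q[:,2]>.21]
    if len(q)>20:print(n,"beam x",(np.percentile(q[:,0],[.5,99.5])*1e3).round(1),"y",(np.percentile(q[:,1],[1,99])*1e3).round(1),"slope",np.degrees(np.polyfit(q[:,0],q[:,1],1)[0]).round(2), "z",np.median(q[:,2]))
    q=g[(abs(g[:,2]-.13)<.006)&(abs(g[:,0])<.03)&(abs(g[:,1]+.012)<.012)]
    if len(q)>5: print(n,"tab x",(np.percentile(q[:,0],[1,99])*1e3).round(1),"y",(np.percentile(q[:,1],[2,50,98])*1e3).round(1),len(q),q[:,2].mean())
    q=g[(abs(g[:,2]-.082)<.006)&(abs(g[:,0])<.063)&(abs(g[:,1]+.012)<.012)]
    if len(q)>5: print(n,"stop top x",(np.percentile(q[:,0],[1,99])*1e3).round(1),"y",(np.percentile(q[:,1],[2,50,98])*1e3).round(1),len(q),"slope",np.degrees(np.polyfit(q[:,0],q[:,1],1)[0]).round(2))
for n in ("wb1","wb2","top0"):
    im,d,K,T=load(n);P=cloud(d,K,T).reshape(-1,3)
    P=P[np.isfinite(P).all(1)]
    q=P[(P[:,2]>.04)&(P[:,2]<.07)&(np.hypot(P[:,0]-.4975,P[:,1]-.386)<.115)]
    print(n,"brush",rect(q),"z",np.median(q[:,2]))
E
```

```text
tab-x+ [570.9  82.9 132.3]
tab+x [610.7  77.4 130.2]
handle end [405.7 341.1  49.2]
junction [494.1 384.6  51.2]
head end [595.1 435.2  40.4]
top0 -1 rail centre mm -67.3 slope deg 0.14 z 0.0596 y range [-188.8  134.3]
top0 1 rail centre mm 71.7 slope deg 0.13 z 0.0593 y range [-189.1  133.7]
top0 beam x [-82.1  85.8] y [-0.1 19.7] slope 0.05 z 0.21525867170724988
top0 tab x [-18.3  19.3] y [-17.3 -12.4  -7.8] 73 0.12883652574309357
top0 stop top x [-58.4  60.2] y [-16.6 -12.8  -8.5] 107 slope -0.13
wg1 -1 rail centre mm -68.6 slope deg 0.36 z 0.0597 y range [-191.   132.7]
wg1 1 rail centre mm 70.5 slope deg 0.24 z 0.0597 y range [-191.    65.8]
wg1 beam x [-83.6  51.8] y [-2.3 17.5] slope 0.31 z 0.2152983709635919
wg1 tab x [-19.7  19.4] y [-19.5 -15.6 -10. ] 437 0.12906665488745547
wg1 stop top x [-58.9  57.7] y [-19.2 -16.2 -10.8] 623 slope -0.27
wg2 -1 rail centre mm -68.7 slope deg 0.31 z 0.0597 y range [-190.9  132.8]
wg2 1 rail centre mm 70.2 slope deg 0.36 z 0.0596 y range [-191.2   62.2]
wg2 beam x [-83.4  83.7] y [-1.8 17.8] slope -0.04 z 0.21547004194659802
wg2 tab x [-19.8  19. ] y [-19.1 -14.5  -9.5] 396 0.12933770529570449
wg2 stop top x [-59.2  57.8] y [-18.2 -14.4 -10.3] 407 slope -0.16
wb1 brush (array([494.9, 384.4]), array([203. ,  29.8]), 26.7) z 0.056241942298539876
wb2 brush (array([494.9, 384.8]), array([203.4,  30.2]), 26.4) z 0.05609916327557962
top0 brush (array([497.5, 386.1]), array([205.6,  30.8]), 26.6) z 0.056041522241553454
```

Depth fits from the three views agree to about 2 mm, and the height checks are good. The guide yaw is about -9.55°, and the stop sits at about guide y -12.5 and x -1.7. Next I'll grip the brush.

```bash
cat >> h.py <<'E'
G0=g2w((.0018,-.0012,0)); YG=np.deg2rad(-9.55)
TL=np.deg2rad(15); BX=-.122
PB=np.array([BX+.019*np.sin(TL),0,.030]); BR0=np.array([.5401,.4074,0]); BY0=np.deg2rad(26.6)
def btcp(pos,yaw):
    Rz=R.from_euler("z",yaw).as_matrix()
    _,o=orient(Rz@[np.sin(TL),0,-np.cos(TL)],Rz@[0,1,0])
    return np.asarray(pos)+Rz@PB,o
E
python3 - <<'E'
from h import *
from plant import *
p,o=btcp(BR0,BY0); 
up=p+[0,0,.12]
movep(up,o); print(move_l(p,feed=.12,max_force=15)); 
gripper_to(0.0,100); s=observe(); print(s["opening"],s["eef_pos"],s["ft_force"],s["time_s"])
snap("wrist","gr1")
move_l(p+[0,0,.28],feed=.2); s=observe(); print(s["opening"],s["ft_force"],s["torque"],s["time_s"])
snap("wrist","gr2");snap("scene","gr2s")
E
```

```text
False
0.02012186206122095 [0.43552321 0.35506668 0.03029463] [-1.3077294  -0.8807777   3.19036749] 7.275
0.020723003132521508 [ 0.08585666  0.52292855 -2.13959218] [-1.34914984e-01  3.16933945e-01 -2.93173043e-04] 8.875
```

View pics/gr2.png

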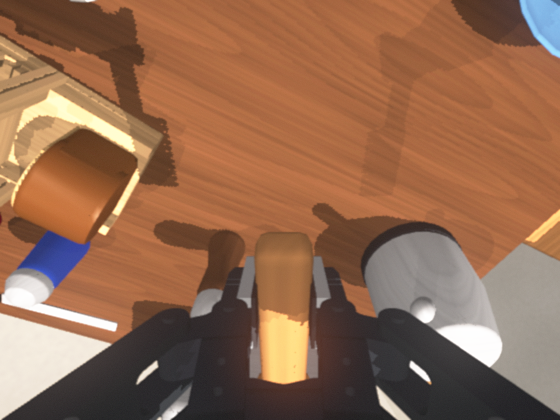

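View pics/gr2s.png

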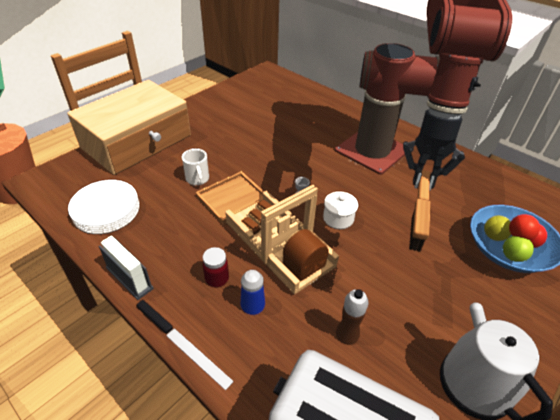

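The brush is held, and gr2 shows its handle centred between the pads at about (284,260). I'll use the scene depth to check that it hangs level.

Run:
```python
from h import *
Rb=R.from_euler("z",BY0).as_matrix()
for n in ("gr2s","gr2"):
    im,d,K,T=load(n);P=cloud(d,K,T).reshape(-1,3);P=P[np.isfinite(P).all(1)]
    q=(P-BR0-[0,0,.28])@Rb
    q=q[(abs(q[:,1])<.02)&(q[:,0]>-.17)&(q[:,0]<.065)&(q[:,2]>-.03)&(q[:,2]<.09)]
    for a in np.arange(-.16,.06,.02):
        k=q[abs(q[:,0]-a)<.01]
        if len(k)>3: print(n,round(a,2),len(k),(np.percentile(k[:,2],[5,95])*1e3).round(1),(np.percentile(k[:,1],[2,98])*1e3).round(1))
    if len(q): print((np.percentile(q[:,0],[.5,99.5])*1e3).round(1))
```

```text
gr2s -0.14 50 [54.1 84.9] [-7.2 12.5]
gr2s -0.12 233 [42.5 86.7] [-19.7  19.4]
gr2s -0.1 92 [34.8 56.4] [-16.5  16. ]
gr2s -0.08 64 [47.7 56.7] [-11.3   8.5]
gr2s -0.06 72 [51.2 56.6] [-11.    9.3]
gr2s -0.04 99 [12.7 54.4] [-15.3  14.3]
gr2s -0.02 120 [ 8.8 54.6] [-15.5  12.3]
gr2s -0.0 114 [ 9.2 54.5] [-15.3  12.9]
gr2s 0.02 134 [ 5.2 54.3] [-15.3  13.7]
gr2s 0.04 222 [-0.5 53.8] [-15.2  11.9]
[-143.9   53.9]
gr2 -0.16 2088 [42.3 89.5] [-18.4  18.5]
gr2 -0.14 6211 [43.6 80.4] [-19.2  19.2]
gr2 -0.12 2522 [41.7 73.1] [-18.6  18.5]
gr2 -0.1 1332 [52.2 55.9] [-10.6  10.2]
gr2 -0.08 899 [51.7 55.8] [-10.7  10.2]
gr2 -0.06 37 [36.8 42.5] [-14.3  14. ]
[-153.2  -74.1]
```

The brush is level to within about 1 mm and its position matches. Now the sweep.

Run:
```python
from h import *
from plant import *
def bt(y,z): return btcp(g2w((0,y,z)),YG)
p,o=bt(-.053,.27); movep(p,o); s=observe(); print(s["opening"],s["time_s"],w2g(s["eef_pos"]))
p,o=bt(-.053,.06); print(move_l(p,feed=.2,max_force=15))
p,o=bt(-.053,.033); print(move_l(p,feed=.06,max_force=8))
s=observe(); print(s["eef_pos"]-p,s["ft_force"],s["time_s"])
snap("top","sw0t");snap("wrist","sw0w");snap("scene","sw0s")
```

```text
0.02051475879080581 10.1083 [-0.11704656 -0.0523484   0.3001311 ]
False
False
[-2.47086516e-04 -1.78683503e-05 -3.82140532e-04] [ 0.44466139 -0.22850523 -2.1215428 ] 11.9083
```

Run:
```python
import cv2
a=cv2.imread("pics/sw0t.png")[150:300,190:420];b=cv2.imread("pics/sw0s.png")[150:300,180:410]
cv2.imwrite("pics/sw0c.png",cv2.resize(cv2.vconcat([a,b]),None,fx=2,fy=2,interpolation=cv2.INTER_CUBIC))
```

```text
(no output)
```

View pics/sw0c.png

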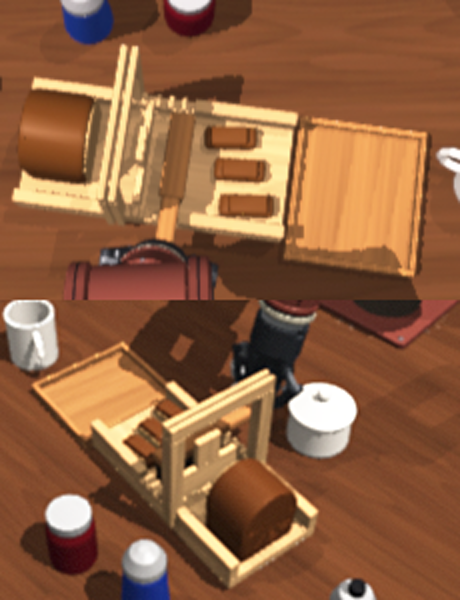

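View pics/sw0w.png

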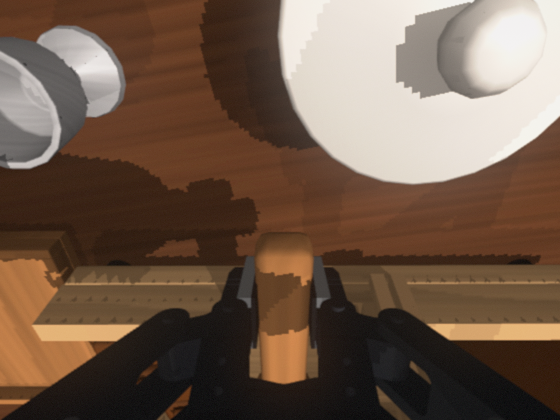

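The brush sits in the bed between the stop and the crusts, so I'll sweep now, slowing past the edge.

```bash
python3 - <<'E'
from h import *
from plant import *
for y,f in ((-.15,.08),(-.235,.06)):
    p,o=btcp(g2w((0,y,.033)),YG); print(move_l(p,feed=f,max_force=25)); s=observe(); print(s["ft_force"],s["time_s"])
snap("top","sw1t");snap("scene","sw1s")
E
python3 - <<'E'
import cv2
a=cv2.imread("pics/sw1t.png")[170:320,220:450];b=cv2.imread("pics/sw1s.png")[130:280,160:390]
cv2.imwrite("pics/sw1c.png",cv2.resize(cv2.vconcat([a,b]),None,fx=2,fy=2,interpolation=cv2.INTER_CUBIC))
E
```

```text
False
[ 0.02925202  0.17774672 -1.44962243] 13.4167
False
[-0.17492465  0.74149569 -1.69575359] 14.9833
```

View pics/sw1c.png

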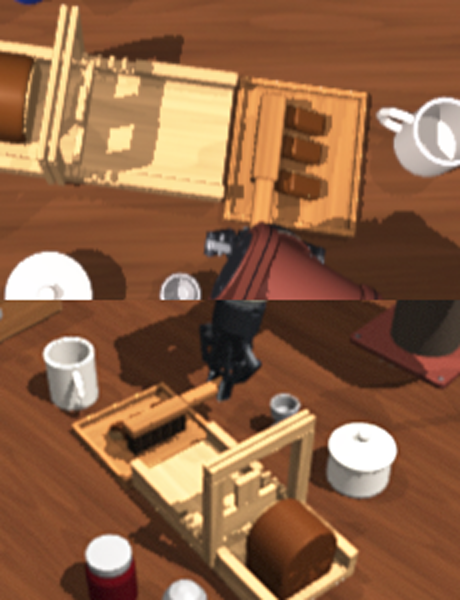

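The bed is clear and all three crusts lie in the tray. Now the brush goes back to its place.

```bash
python3 - <<'E'
from h import *
from plant import *
p,o=btcp(g2w((0,-.230,.033)),YG); move_l(p,feed=.05)
p,o=btcp(g2w((0,-.230,.29)),YG); move_l(p,feed=.25)
p,o=btcp(BR0+[0,0,.29],BY0); movep(p,o)
snap("top","af_t")
p,o=btcp(BR0+[0,0,.03],BY0); move_l(p,feed=.2)
p,o=btcp(BR0+[0,0,-.004],BY0); print(move_l(p,feed=.03,max_force=4)); s=observe(); print(s["eef_pos"][2]-p[2]-.004,s["ft_force"])
gripper_to(.06); hold(.2)
p=s["eef_pos"]; M=R.from_euler("xyz",s["tcp_rot"]).as_matrix()
move_l(p-.14*M[:,0],feed=.15); gripper_to(.085)
snap("wrist","af_w"); print(observe()["time_s"])
E
python3 - <<'E'
import cv2
a=cv2.imread("pics/af_t.png")[170:300,190:420]
cv2.imwrite("pics/af_c.png",cv2.resize(a,None,fx=3.4,fy=3.4,interpolation=cv2.INTER_CUBIC))
E
```

```text
True
-3.0512271529978957e-05 [-1.7305361  -1.39724738  5.78234367]
22.8083
```

View pics/af_c.png

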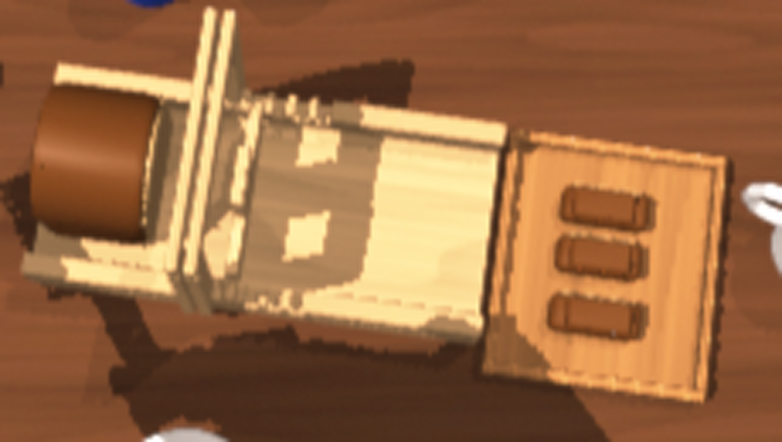

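View pics/af_w.png

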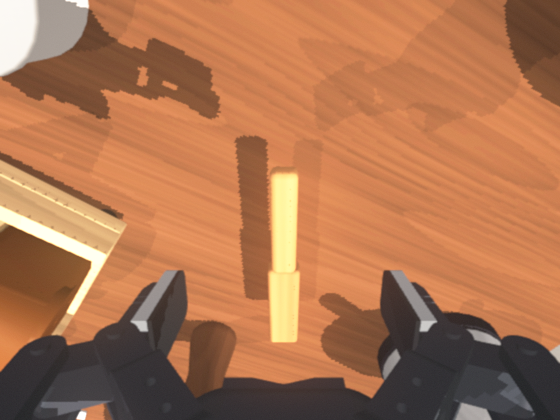

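The crusts lie flat in the tray, and the brush stands back in place with its handle end at (285,170). Now the stop.

```bash
cat >> h.py <<'E'
SL=np.deg2rad(40)
def stool():
    M,o=orient(GR()@[0,np.sin(SL),-np.cos(SL)],GR()@[1,0,0]); return M,o
SG=g2w((-.0017,-.0125,.107))
E
python3 - <<'E'
from h import *
from plant import *
M,o=stool(); d=M[:,0]
tg=SG+.023*d; pre=tg-.10*d
s=observe(); move_l(s["eef_pos"]+[0,0,.17],feed=.3)
movep(g2w((0,-.10,.36)),o); gripper_to(.06)
move_l(pre,feed=.2); snap("wrist","st1"); snap("top","st1t")
s=observe(); print(w2g(s["eef_pos"]),s["time_s"],s["opening"])
im,D,K,T=load("st1");g=w2g(cloud(D,K,T).reshape(-1,3));g=g[np.isfinite(g).all(1)]
for a,b in((.09,.125),(.126,.134)):
    q=g[(g[:,2]>a)&(g[:,2]<b)&(abs(g[:,0])<.03)&(abs(g[:,1]+.012)<.012)]
    if len(q): print("tab x",(np.percentile(q[:,0],[1,99])*1e3).round(1),"y",(np.percentile(q[:,1],[2,50,98])*1e3).round(1),len(q),"ztop",np.percentile(q[:,2],98))
for z0 in (.215,):
    q=g[(abs(g[:,2]-z0)<.003)&(abs(g[:,0])<.09)]
    if len(q): print("beam",(np.percentile(q[:,:2],[1,99],axis=0)*1e3).round(1))
for sg in(-1,1):
    q=g[(abs(g[:,2]-.06)<.004)&(abs(sg*g[:,0]-.0695)<.012)&(g[:,1]<-.075)]
    if len(q): print("rail",sg,(np.percentile(q[:,0],[1,99])*1e3).round(1),len(q))
E
```

```text
[-0.00063272 -0.06246961  0.1675103 ] 26.6167 0.06007085658554141
tab x [-20.7  17.8] y [-18.7 -18.2 -17.5] 959 ztop 0.12429077985072505
tab x [-20.7  18.1] y [-18.5 -14.4  -9.2] 955 ztop 0.13088851265602267
beam [[ -82.3 -112.7]
 [  80.8   18.2]]
```

View pics/st1.png

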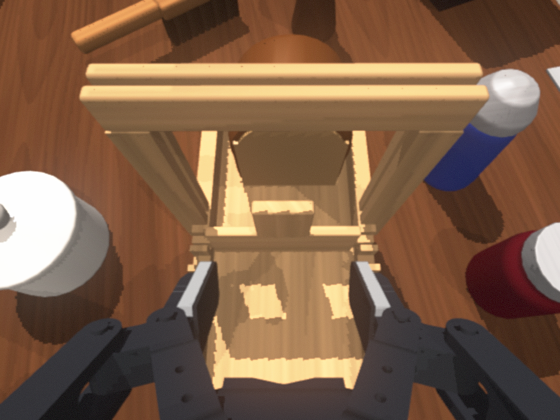

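The tab is centred between the open fingers at about (282,207), with free room to the arches. I'll approach and grip.

Run:
```python
from h import *
from plant import *
M,o=stool(); d=M[:,0]
tg=SG+.023*d
print(move_l(tg,feed=.06,max_force=8)); s=observe(); print(w2g(s["eef_pos"]),s["ft_force"])
gripper_to(0.0,50); s=observe(); print(s["opening"],w2g(s["eef_pos"]),s["ft_force"],s["torque"],s["time_s"])
snap("wrist","st2"); snap("scene","st2s"); snap("top","st2t")
```

```text
False
[-0.00139894  0.00205557  0.08969449] [ 0.28160772  0.08287482 -0.27796495]
0.03937923469222949 [-0.00145246  0.00219639  0.08975414] [-1.22051143 -0.46092518  1.84370248] [-0.19440754  0.16524317  0.02217704] 28.7417
```

View pics/st2.png

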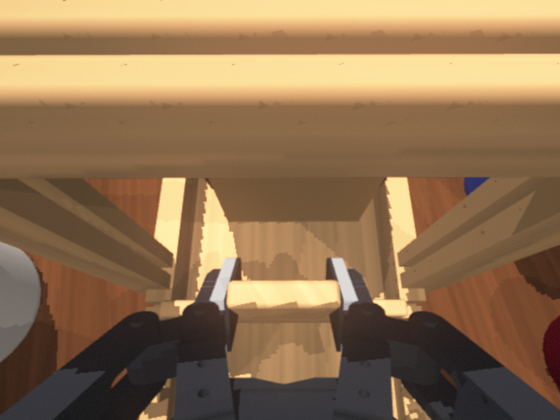

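View pics/st2s.png

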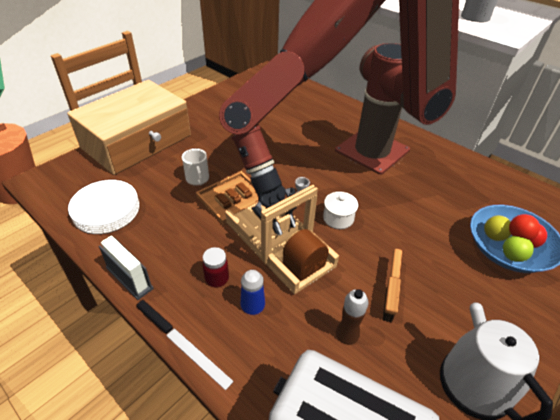

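The tab is held between the pads, with the tab top at about (284,295) and the opening at 39 mm. I'll lift it, shift it and look before lowering.

```bash
python3 - <<'E'
from h import *
from plant import *
s=observe(); p0=s["eef_pos"].copy(); np.save("p0.npy",p0)
print(move_l(p0+[0,0,.024],feed=.05,max_force=15)); print(observe()["ft_force"],observe()["opening"])
q=p0+[0,0,.024]+GR()@[.001,-.0155,0]
print(move_l(q,feed=.05,max_force=15)); s=observe(); print(s["eef_pos"]-q,s["ft_force"],s["time_s"])
snap("wrist","st3"); snap("scene","st3s"); snap("top","st3t")
for n in("wg2","st3t"):
    im,D,K,T=load(n);g=w2g(cloud(D,K,T).reshape(-1,3));g=g[np.isfinite(g).all(1)]
    q=g[(g[:,2]>.098)&(g[:,2]<.112)&(abs(g[:,0])<.062)&(abs(g[:,0])>.035)&(abs(g[:,1]+.03)<.015)]
    if len(q)>5: print(n,"x",(np.percentile(q[:,0],[1,99])*1e3).round(1),"y",(np.percentile(q[:,1],[2,50,98])*1e3).round(1),"z",(np.percentile(q[:,2],[2,50,98])*1e3).round(1),np.degrees(np.polyfit(q[:,0],q[:,1],1)[0]))
E
python3 - <<'E'
import cv2
a=cv2.imread("pics/st3t.png")[190:270,225:335];b=cv2.imread("pics/st3s.png")[180:290,220:330]
a=cv2.resize(a,(550,400),interpolation=cv2.INTER_CUBIC);b=cv2.resize(b,(400,400),interpolation=cv2.INTER_CUBIC)
cv2.imwrite("pics/st3c.png",cv2.resize(cv2.hconcat([a,b]),(800,337)))
E
```

```text
False
[ 0.06315344 -1.01485648 -1.48766376] 0.039350044205211446
False
[ 2.75777591e-05 -4.91678812e-04 -1.48240831e-04] [-0.04602262 -0.3107947  -0.5606128 ] 29.9833
st3t x [-58.5  60.3] y [-30.5 -26.6 -23. ] z [ 99.9 105.  110.7] 0.4319270923163319
```

View pics/st3.png

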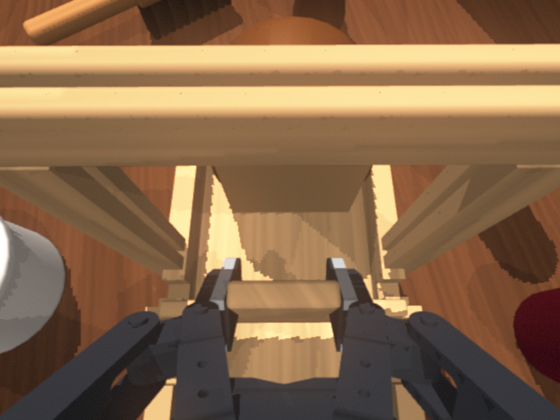

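View pics/st3c.png

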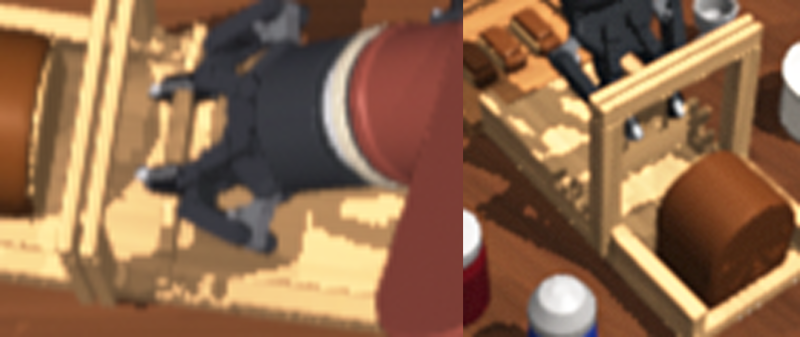

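In the top view the stop sits at guide y of about -27.8 and aligned with the guide, so I'll lower it with a force guard.

Run:
```python
from h import *
from plant import *
p0=np.load("p0.npy"); b=p0+GR()@[.001,-.0155,0]
print(move_l(b+[0,0,.006],feed=.04,max_force=6)); s=observe(); print((s["eef_pos"]-b).round(4),s["ft_force"])
print(move_l(b+[0,0,-.002],feed=.015,max_force=5)); s=observe(); print((s["eef_pos"]-b).round(4),s["ft_force"],s["opening"],s["time_s"])
snap("wrist","st4"); snap("top","st4t"); snap("scene","st4s")
for n,zz in(("st4t",.082),("st4",.13)):
    im,D,K,T=load(n);g=w2g(cloud(D,K,T).reshape(-1,3));g=g[np.isfinite(g).all(1)]
    xr=(.025,.058) if zz<.1 else (0,.018)
    q=g[(abs(g[:,2]-zz)<.007)&(abs(g[:,0])<xr[1])&(abs(g[:,0])>xr[0])&(abs(g[:,1]+.028)<.013)]
    for sg in(-1,1):
        k=q[q[:,0]*sg>0]
        if len(k)>5: print(n,sg,"y",(np.percentile(k[:,1],[2,50,98])*1e3).round(1),"z",(np.percentile(k[:,2],[2,50,98])*1e3).round(1))
```

```text
False
[-0.0001  0.0001  0.0057] [-1.41897118  0.14075189 -1.19075954]
True
[0.0002 0.     0.    ] [-0.07077684 -1.30936814  4.73647468] 0.039310943586956006 31.1833
st4t -1 y [-30.2 -26.2 -22.5] z [77.  81.6 85.5]
st4t 1 y [-29.6 -25.9 -22.3] z [78.2 80.8 85.7]
st4 -1 y [-33.4 -28.9 -23.5] z [124.3 129.5 130.9]
st4 1 y [-33.4 -28.9 -23.6] z [124.6 129.5 130.9]
```

View pics/st4.png

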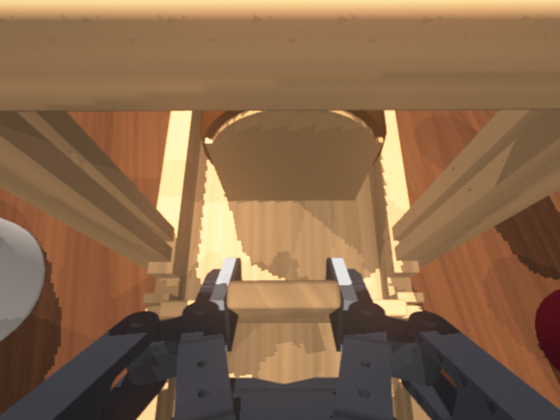

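Contact came exactly at the original seated height, after going down through the notch. I'll release and back away along the tool axis.

```bash
python3 - <<'E'
from h import *
from plant import *
M,o=stool(); d=M[:,0]
gripper_to(.056); hold(.3); s=observe(); print(s["opening"],s["ft_force"])
move_l(s["eef_pos"]-.11*d,feed=.08); 
s=observe(); move_l(s["eef_pos"]+GR()@[0,-.04,.14],feed=.2); snap("wrist","f1")
_,o2=orient([0,0,-1],GR()@[0,1,0]); movep(g2w((-.04,-.06,.30)),o2); snap("wrist","f2")
movep((.30,.15,.40),o2); hold(.3); snap("top","f3"); snap("scene","f4"); s=observe(); print(s["time_s"],s["eef_pos"])
for n in("f2","f1","f3"):
    im,D,K,T=load(n);g=w2g(cloud(D,K,T).reshape(-1,3));g=g[np.isfinite(g).all(1)]
    for zz,xr in((.082,(.023,.058)),(.13,(0,.019))):
      q=g[(abs(g[:,2]-zz)<.006)&(abs(g[:,0])<xr[1])&(abs(g[:,0])>xr[0])&(abs(g[:,1]+.028)<.013)]
      for sg in(-1,1):
        k=q[q[:,0]*sg>0]
        if len(k)>5: print(n,sg,zz,"y",(np.percentile(k[:,1],[2,50,98])*1e3).round(1),"z",(np.percentile(k[:,2],[2,50,98])*1e3).round(1))
    h=g[(abs(g[:,2]-.06)<.005)&(abs(abs(g[:,0])-.0695)<.012)&(g[:,1]<.15)&(g[:,1]>-.2)]
    if len(h)>5:print(n,"rail y",(np.percentile(h[:,1],[.3,99.7])*1e3).round(1))
# tray, objects before/after from top
a=load("top0");b=load("f3");PA=cloud(*a[1:]);PB_=cloud(*b[1:])
for n,bx,z0,z1 in [("tray",(330,410,205,292),.012,.026),("loaf",(195,240,190,245),.08,.15),("bell",(220,270,295,345),.06,.2),("egg",(298,322,305,330),.04,.2),("shaker",(218,248,132,175),.08,.2),("jam",(268,300,130,170),.07,.2),("mill",(115,150,168,202),.12,.2),("mug",(405,465,215,262),.06,.2),("brush",(105,170,225,322),.03,.08)]:
    for P in(PA,PB_):
        p=P[bx[2]:bx[3],bx[0]:bx[1]].reshape(-1,3);p=p[(p[:,2]>z0)&(p[:,2]<z1)];print(n,*rect(p),len(p))
E
python3 - <<'E'
import cv2
a=cv2.imread("pics/f2.png")[110:280,200:340]; cv2.imwrite("pics/f2c.png",cv2.resize(a,None,fx=3.5,fy=3.5,interpolation=cv2.INTER_CUBIC))
E
```

```text
0.056089408013622194 [ 0.13952094  0.09602565 -0.76327702]
36.9417 [0.30022615 0.14987846 0.39969272]
f2 -1 0.082 y [-32.5 -28.8 -24.6] z [79.3 81.5 82.9]
f2 1 0.082 y [-32.1 -29.3 -24.6] z [79.8 81.5 83.3]
f2 -1 0.13 y [-33.2 -28.6 -23.6] z [127.4 129.6 130.9]
f2 1 0.13 y [-32.9 -28.6 -23.7] z [128.  129.5 131. ]
f2 rail y [-189.9  132.9]
f1 -1 0.082 y [-33.  -30.1 -26. ] z [77.7 81.5 83.4]
f1 1 0.082 y [-32.7 -29.4 -24.7] z [76.7 81.4 83.4]
f1 -1 0.13 y [-33.9 -30.2 -24.9] z [124.4 129.5 131.4]
f1 1 0.13 y [-33.8 -30.1 -24.8] z [124.4 129.5 131. ]
f1 rail y [-190.1  133.5]
f3 -1 0.082 y [-30.7 -26.8 -22.9] z [77.1 81.1 85.2]
f3 1 0.082 y [-30.3 -26.9 -22.5] z [77.  81.2 84.4]
f3 -1 0.13 y [-31.4 -26.7 -21.9] z [125.9 129.9 133.2]
f3 1 0.13 y [-31.5 -26.9 -21.7] z [125.4 129.6 133.1]
f3 rail y [-187.9  135.5]
tray [ 547.5 -168.6] [182.5 181.2] 80.9 929
tray [ 547.5 -169.7] [181.  182.1] 81.0 1204
loaf [615.  179.4] [ 80.8 100.5] 80.6 1539
loaf [615.2 179.2] [ 80.4 100.4] 80.1 1539
bell [379.5 124.4] [96.9 97.5] 89.5 1491
bell [381.5 122.5] [98.5 93.5] 23.6 1454
egg [380.1 -28. ] [42.  43.4] 87.7 120
egg [380.1 -28. ] [41.9 43.4] 87.8 116
shaker [781.2 150.5] [51.5 50.8] 82.9 450
shaker [781.  150.6] [52.  49.1] 86.0 454
jam [790.4  21.3] [58.3 58.9] 65.2 499
jam [790.3  22.3] [58.5 59.3] 2.9 494
mill [679.5 375.4] [45.  49.5] 44.4 456
mill [679.8 375.6] [45.2 49.8] 42.3 453
mug [ 567.1 -338. ] [102.8  79.9] 32.2 527
mug [ 555.1 -332.4] [ 78.9 106.2] 4.4 528
brush [497.5 386.1] [205.6  30.8] 26.6 990
brush [497.3 386.3] [204.6  30.7] 26.2 989<sys>:0: UserWarning: Gimbal lock detected. Setting third angle to zero since it is not possible to uniquely determine all angles.
```

View pics/f2.png

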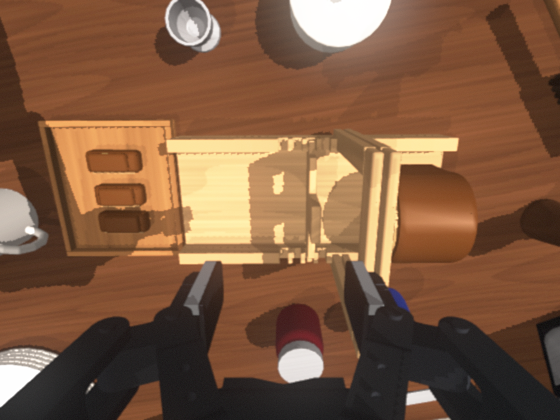

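View pics/f2c.png

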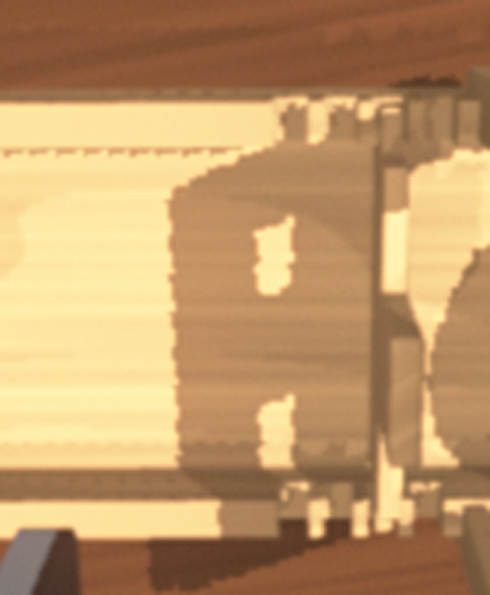

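View pics/f4.png

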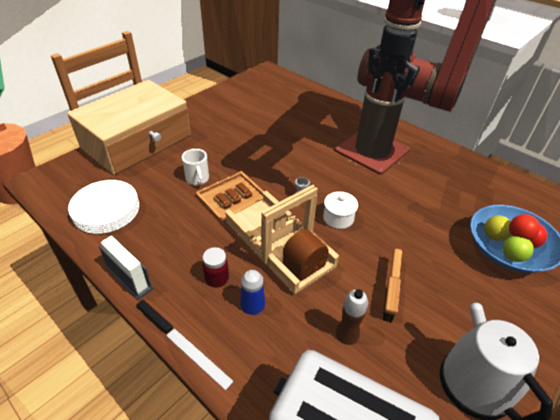

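The stop stands level in the second notches. The rectangle fits for the mug and bell came out slightly different, so I'll compare their centroids and image differences before handing in.

Run:
```python
from h import *
a=load("top0");b=load("f3");A=cloud(*a[1:]);B=cloud(*b[1:])
for n,bx,z0 in [("mug",(405,465,215,262),.06),("bell",(220,270,295,345),.06),("jam",(268,300,130,170),.07)]:
    for P in(A,B):
        p=P[bx[2]:bx[3],bx[0]:bx[1]].reshape(-1,3);p=p[(p[:,2]>z0)&(p[:,2]<.2)];print(n,(np.mean(p,0)*1e3).round(2),len(p))
x=[cv2.cvtColor(i[0],cv2.COLOR_RGB2BGR)[205:350,205:475] for i in(a,b)]
cv2.imwrite("pics/cmp.png",cv2.resize(cv2.vconcat(x),None,fx=2,fy=2))
```

```text
mug [ 559.54 -339.14   80.3 ] 527
mug [ 559.96 -338.79   80.13] 528
bell [379.34 124.19  76.97] 1491
bell [379.76 123.18  77.12] 1454
jam [788.17  21.85  91.97] 499
jam [788.04  21.36  92.23] 494
```

View pics/cmp.png

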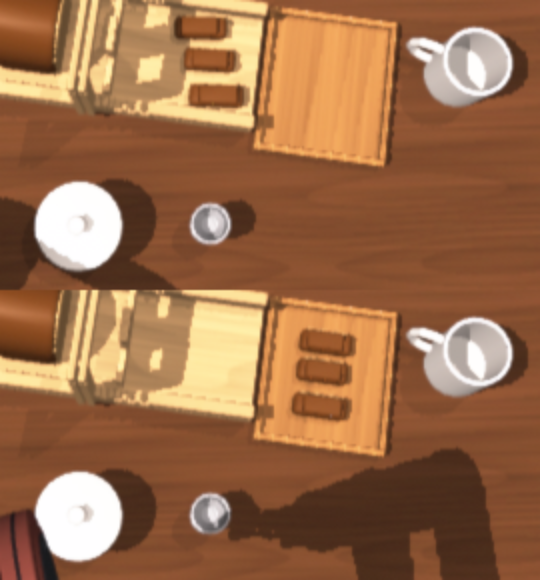

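Nothing has moved; the bell is only partly hidden by the arm at the lower left.

```bash
python3 -c "
from plant import *
print(job_done()); print(observe()['time_s'])"
```

```text
the job is handed in; nothing more can be done
None
the job is handed in; nothing more can be done
```

The job is done and handed in at about 37 s of the 72 s allowed.

- **Crusts:** I swept all three off the bed with the brush. They lie flat in the tray, and the gripper did not touch them.
- **Brush:** It stands on its bristles again at its first place, within about 0.3 mm by the top camera.
- **Stop:** I lifted it 24 mm, shifted it 15.5 mm away from the arches and lowered it into the second pair of notches. It made contact at exactly its old seated height. After release, the top edge measures 81 to 82 mm on both sides, at guide y about -28 mm and parallel to the guide.
- **Everything else:** The tray, loaf and table items measure the same as before, to about 1 mm.

Two checks disagreed:
- **Camera offset:** The top and wrist cameras differ by about 2 mm on absolute position, which is within the stated calibration. I used a mean of the two.
- **Mug and bell:** Rectangle fits suggested small shifts of both. Point centroids agreed to about 1 mm, and the pictures show the mug in place and the bell partly hidden by the arm.

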